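Declare the attack and stop the game clock

ROBOT

A 6-joint arm with a two-finger parallel gripper is mounted at the origin on the work surface. World frame = base frame: x ahead of the robot, y to its left, z up, the work surface at z = 0. Lengths are in m, angles in degrees, forces in N, time in s.
With the tool pointing down it reaches from about 0.25 to 0.8 m from the base axis. Payload 3.9 kg.
Tool frame: the origin (TCP) lies midway between the tips of the shut fingers; the grasp point (between the pads) lies 19 mm behind it; z points along the fingers, y is the direction in which the jaws open and shut (so a half turn about z gives the same grasp; the last joint's range is limited). The gripper opens to 85 mm and grips with 20 to 120 N. Pads are 22 mm wide; open, the fingers measure 114 mm over their backs; the gripper's body (76 mm by 85 mm) begins 54 mm behind the grasp point. The pads swing forward as they close: fully open they stand 13 mm farther back than shut.
Start: joints at [66.921, 14.897, -7.913, 67.191, 0, 90], TCP at [0.206, 0.483, 0.231] pointing down, gripper open.
Joint ranges: [-159.42, 159.42], [-47.68, 98.78], [-73.54, 78.23], [-108.79, 121.32], [-90, 84.71], [-180, 180]. Speed limits (degrees/s): [147.25, 147.25, 180, 180, 180, 180].

INTERFACE

Orientations are given as [roll, pitch, yaw] about the fixed x, y, z axes, in that order (R = Rz(yaw) Ry(pitch) Rx(roll)).
In Python, from station import status, camera, calibration, r gives the robot as it stands.
- The arm moves only by the tool drive_tool, never from a script. Its argument "plan" is one flat list of numbers, 7 for each row, row after row: the turn, a rotation vector about the tool's x, y, z in rad, then the shift along the tool's x, y, z in mm, then the opening, from -1 (shut) to 1 (fully open). In form: [wx, wy, wz, tx, ty, tz, grip, wx, wy, wz, tx, ty, tz, grip, ...]. A call has 1 to 8 rows; each row shifts and turns the commanded pose from where the row before left it, along the tool's axes as they then stand; what a row does not reach is not made up. A row lasts 1/8 s, in which the tool goes at most 62.5 mm and 10.7 degrees, less where a joint would pass 70% of its speed; a pose out of reach is approached as far as the arm can. A call with a gripper value outside its range is refused whole. The fingers move at their own pace and stop on an object; "newtons" is the grip in N (left out, the last holds). Time passes only in rows, so rows that do not move let the fingers close. It gives the time, the measured TCP pose, the force and the opening at its end, in the units of the state.
- status.observe(): the state, without advancing time (a new reading comes with each control period).
- camera(name): name is "side" or "top"; returns the picture (400x640x3 uint8, blue, green, red); there is no depth.
- calibration(name): a dict with "fx", "fy", "cx", "cy" (pixels), "camera_from_world" (4x4, takes a point from world to camera coordinates). Camera axes: x right, y down, z forward; pixel columns grow to the right and rows downward; lengths in m; the calibration is good to about 2 mm. A picture is of the moment at which its call begins. calibration takes no time and is no camera call.
- r.sign_off(): hands the job in, once; it reports no verdict.
The state is a dict: "time": time; "joint_pos": joint angles; "joint_velocities": joint speeds; "effort": joint torques, N m; "ee_pos": TCP position; "tcp_rot": TCP orientation; "ft_force": force on the tool from outside, world axes, zero at the start; "moment": the same for the moment, N m; "finger_gap": opening from 0.0 (shut) to 1.0 (fully open).
Only numpy, scipy, OpenCV 4.12 (cv2) and the standard library are available. Lean on these libraries where they do the work, as an engineer would, in place of code of your own. Each camera call takes 0.05 s, during which the arm holds its last target. There are 200 camera calls.

TASK

Take your turn in the miniatures game: point at the wizard (pointed hat with a round brim), holding the fingertips two or three centimetres above its hat for two seconds, then in the same way point for two seconds at the dragon (the winged one), and then press the raised end of the game clock's rocker bar all the way down and let go. Touch none of the five pieces on the board, go high when moving so that you never hover close above the knight, the ogre or the tower, and leave everything else where it is. Nothing is to be picked up.

Things in the scene. Friction and masses are not known exactly. Their poses are not given: they have to be found in the camera images.
- board: fixed dark green game board, 300 x 340 mm, 6 mm thick, with a thin pale printed grid; origin at the centre of its underside (z = 0 is the table). The five grey pieces stand on it.
- wizard_top (a point): tip of the hat of the wizard, a grey plastic figure 90 mm tall from the underside of its black round base (50 mm across): long flared robe, tall pointed conical hat with a round brim 44 mm across, thin staff. The tip lies on the axis of the base, 90 mm above the base's underside. Loose; stands upright on the board, turned any way, on any of the five places. Do not touch.
- dragon_top (a point): top of the dragon's head, on the axis of its black round base (64 mm across) and 78 mm above the base's underside: grey plastic dragon with two spread wings (about 92 mm from tip to tip, 60 mm up), curved neck, tail; two thin horns rise 6 mm above this point, about 17 mm behind it. Loose; stands upright on the board, turned any way, on any of the five places. Do not touch.
- knight_top (a point): top of the knight's flat helmet, on the axis, 66 mm above the underside of its black base (42 mm across): slim grey figure with a shield and an upright sword that rises 14 mm above this point, 19 mm to the side. Loose; stands upright on the board, turned any way, on any of the five places. Do not touch.
- ogre_top (a point): top of the ogre's round head, on the axis, 71 mm above the underside of its black base (54 mm across): stout grey figure with a club. Loose; stands upright on the board, turned any way, on any of the five places. Do not touch.
- tower_top (a point): centre of the tower's crown, 112 mm above the underside of its base: grey round castle tower, 58 mm across, with battlements and a flat top. Loose; stands upright on the board, turned any way, on any of the five places. Do not touch.
- wizard: the wizard; origin at the centre of the underside of its base, z up
- dragon: the dragon; origin at the centre of the underside of its base, z up, head to -x, wings along y
- knight: the knight; origin at the centre of the underside of its base, z up
- ogre: the ogre; origin at the centre of the underside of its base, z up
- tower: the tower; origin at the centre of the underside of its base, z up
- clock: fixed wooden game clock, 150 mm long (its y), 55 mm deep (its x), 74 mm high, standing firm on the table and turned any way, two round dials on its -x face. A steel rocker bar lies along its y on a central pivot above the case. Origin at the centre of the underside.
- rocker (a joint): tilt of the clock's rocker bar in rad, about the clock's x through a pivot 90 mm above the table; 0 = level. It starts at -0.15 to -0.09 (the +y end raised) and reads +0.15 when that end is all the way down; beyond +0.10 counts as down. It stays where it is left: only friction holds it, about 2.2 N pressed on the end moves it, and it stops hard at +/-0.15.
- rocker_end (a point): centre of the top of the round steel pad (24 mm across) on the raised end of the rocker bar, moving with it: on the bar's +y end, 55 mm from the pivot, 16 mm above the pivot line. About 114 mm above the table at -0.15, 98 mm at +0.15. The opposite end has the same pad, lying lower.
- mug: white ceramic mug, 82 mm across, 95 mm high, on the table beyond the clock; origin at the centre of its underside. Leave alone.
- die_a: white die, 20 mm cube, on the table near the robot; origin at the centre of its underside. Leave alone.
- die_b: second white die, 20 mm cube, likewise. Leave alone.
- deck_box: cardboard card-deck box, 45 x 68 x 94 mm, standing to the left of the board; origin at the centre of its underside. Leave alone.
- pencil: yellow pencil, 180 mm long, 8 mm thick, lying on the notebook at the left; origin at the middle of its underside, along its x. Leave alone.
Not all that is in view belongs to the job. Leave any purple or red look-alike of the dragon alone.

How it is judged (in metres and radians):
On the way, in this order (a step that is already met when the one before it is completed fails the run):
1. the fingertips are held just above the wizard's hat, without contact, for about two seconds (horizontal distance between the grasp point and wizard_top below 0.03 m and z of the grasp point in the frame of wizard_top between 0.01 and 0.095 m), for 1.5 s.
2. then the fingertips are held just above the dragon's head, without contact, for about two seconds (horizontal distance between the grasp point and dragon_top below 0.03 m and z of the grasp point in the frame of dragon_top between 0.01 and 0.095 m), for 1.5 s.
3. then the raised end of the clock's rocker is pressed down by the hand at that end (value of joint rocker above 0.1 rad and distance between the grasp point and rocker_end below 0.07 m), for 0.05 s.
At the end, for the whole second after the job is handed in: the rocker bar's formerly raised end is down (joint above 0.10 rad), the five pieces on the board stand upright (within 0.15 rad) and, like the mug, dice, deck box and pencil, are within 15 mm of where they started (value of joint rocker above 0.1 rad and distance of each of wizard, dragon, knight, ogre, tower, mug, die_a, die_b, deck_box, pencil from where it was at the start of the episode below 0.015 m and angle between each of wizard, dragon, knight, ogre, tower's own z axis and vertical below 0.15 rad); the robot touches nothing.
It fails at once if one of the five pieces on the board is touched ((contact force between wizard and the fingers above 0.3 N or contact force between wizard and the arm above 0.3 N) or (contact force between dragon and the fingers above 0.3 N or contact force between dragon and the arm above 0.3 N) or (contact force between knight and the fingers above 0.3 N or contact force between knight and the arm above 0.3 N) or (contact force between ogre and the fingers above 0.3 N or contact force between ogre and the arm above 0.3 N) or (contact force between tower and the fingers above 0.3 N or contact force between tower and the arm above 0.3 N)).
It fails at once if the hand hovers close above the knight, ogre or tower (grasp point within 25 mm sideways and less than 60 mm above its top) ((horizontal distance between the grasp point and knight_top below 0.025 m and z of the grasp point in the frame of knight_top below 0.06 m) or (horizontal distance between the grasp point and ogre_top below 0.025 m and z of the grasp point in the frame of ogre_top below 0.06 m) or (horizontal distance between the grasp point and tower_top below 0.025 m and z of the grasp point in the frame of tower_top below 0.06 m)).
It fails at once if the mug, a die, the deck box or the pencil is moved by more than 15 mm (distance of any of mug, die_a, die_b, deck_box, pencil from where it was at the start of the episode above 0.015 m).
It fails at once if the rocker is moved from anywhere but its raised end (for instance by lifting the low end) (value of joint rocker between -0.05 and 0.05 rad and contact force between clock and the fingers above 0.5 N and distance between the grasp point and rocker_end above 0.08 m).
It also fails if it takes over 51 s, if anything falls off the work surface, if the arm or the gripper's body presses on something with over 40 N, if the wrist force passes 120 N, or if a joint passes its speed limit or range.

## Working session

There is one attempt and no reset: what is moved stays moved. The work goes in short steps, Python scripts to look and compute and a tool call to move; the robot and the scene stay as the last step left them, time stands still between calls to the robot, and variables do not carry over. Pictures are saved under pics/ and viewed, about 8 in all and at most 12, crops included, and the job is handed in when it is done.

Besides the shell and the picture viewer there is one more tool, called after "Call:" as name(argument=value, ...) on one line, values as JSON. drive_tool: Moves the arm, as the interface text tells. Its arguments: {"type":"object","properties":{"plan":{"type":"array","items":{"type":"number"}},"newtons":{"type":"number"}},"required":["plan"]}

```bash
mkdir -p pics; python3 - <<'E'
from station import status,camera,calibration
import cv2
for n in("side","top"):
    cv2.imwrite(f"pics/{n}0.png",camera(n)); c=calibration(n); print(n,c)
print(status.observe())
E
```

```text
side {'fx': 425.50599932000114, 'fy': 425.50599932000114, 'cx': 312.412178573956, 'cy': 194.96639301408476, 'camera_from_world': array([[ 0.85492975, -0.51853995,  0.01454083, -0.45341013],
       [-0.39634161, -0.67102945, -0.62660418,  0.30706543],
       [ 0.33467662,  0.52993942, -0.779202  ,  0.9495654 ],
       [ 0.        ,  0.        ,  0.        ,  1.        ]])}
top {'fx': 474.9723213688542, 'fy': 474.9723213688542, 'cx': 315.0024010641888, 'cy': 203.65331497237872, 'camera_from_world': array([[ 0.00504997, -0.99997152, -0.00560947,  0.03523055],
       [-0.99618315, -0.00454186, -0.08716935,  0.57058348],
       [ 0.08714139,  0.00602827, -0.99617771,  1.20355666],
       [ 0.        ,  0.        ,  0.        ,  1.        ]])}
{'time': 0.1, 'joint_pos': array([ 6.69227276e+01,  1.49309129e+01, -7.97653003e+00,  6.71909048e+01,
        3.00661307e-03,  8.99999568e+01]), 'joint_velocities': array([-0.16470369, -0.18551432,  0.21696481, -0.05596289,  0.034733  ,
       -0.00878708]), 'effort': array([ 1.15127459e-04, -4.06508195e+01,  2.54526830e+01,  1.00727112e-02,
       -8.23118512e-06, -1.72627813e-05]), 'ee_pos': array([0.20553442, 0.48244175, 0.23056994]), 'tcp_rot': array([-1.79901652e+02, -3.00668286e-03,  1.56922766e+02]), 'ft_force': array([0.07666639, 0.77941092, 0.5545524 ]), 'moment': array([ 0.01329916, -0.02100706,  0.00069903]), 'finger_gap': 0.9985020181706746}
```

View pics/side0.png

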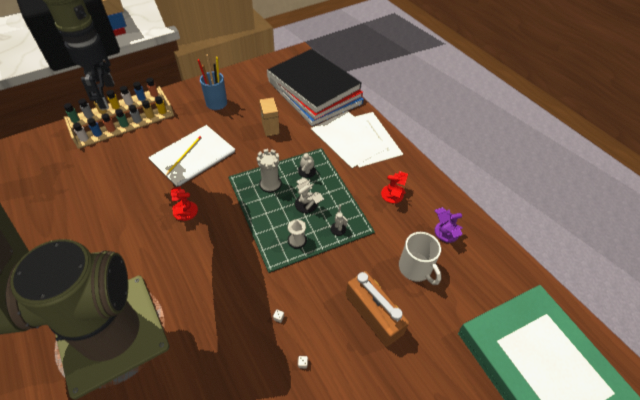

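View pics/top0.png

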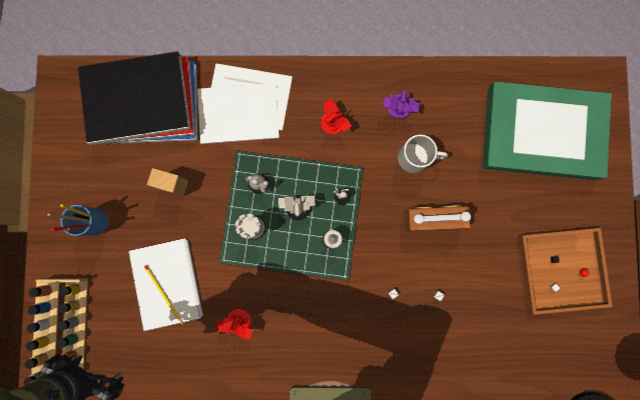

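The side view shows the board with the tower near (268,170), the dragon (306,195), the wizard (297,232), the ogre (307,163), the knight (340,222) and the clock (380,305). In the top view, the wizard is at (333,239), the dragon at (297,206) and the clock at (441,217). Next I'll enlarge both.

```bash
python3 - <<'E'
import cv2,numpy as np
s=cv2.imread("pics/side0.png");t=cv2.imread("pics/top0.png")
R=lambda i,x,y,w,h:cv2.resize(i[y:y+h,x:x+w],(400,300),interpolation=cv2.INTER_CUBIC)
cv2.imwrite("pics/c1.png",np.vstack([np.hstack([R(s,260,170,100,75),R(s,340,265,80,60)]),np.hstack([R(t,270,180,100,75),R(t,400,185,80,60)])]))
E
```

```text
(no output)
```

View pics/c1.png

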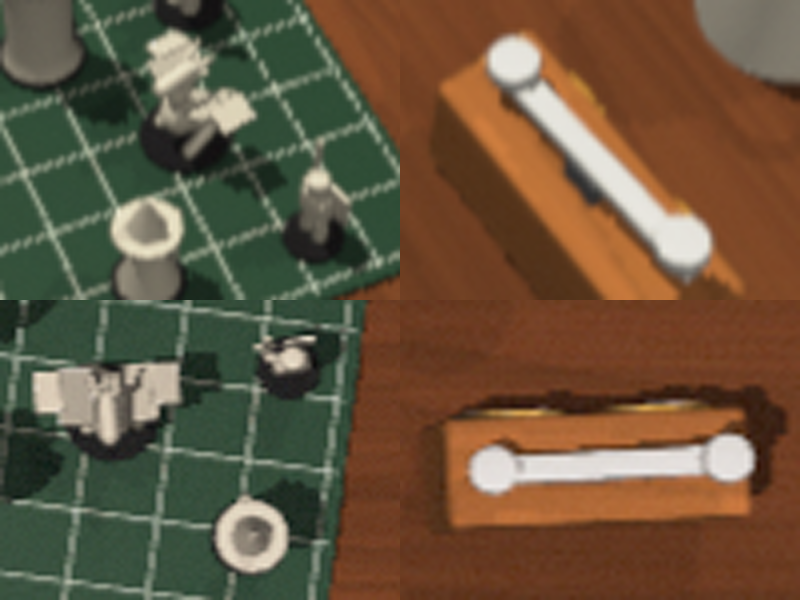

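The enlargement shows these points:
- **Wizard tip:** side (297.5,220), top (333,239).
- **Dragon base:** side (306.7,203.7). Its head is at about top (298,204), on the near side of the wings.
- **Clock:** the dials face away from the robot, so +y is toward world −y, the right-hand end in the top view.
- **Pads:** right pad at top (466,216.4) and side (396.4,313.4); left pad at top (419,219) and side (363,277).

```bash
cat >h.py <<'E'
from station import calibration
import numpy as np,cv2
C={n:calibration(n) for n in("side","top")}
def P(n):
    c=C[n];return np.array([[c["fx"],0,c["cx"]],[0,c["fy"],c["cy"]],[0,0,1]])@c["camera_from_world"][:3]
def tri(s,t):
    X=cv2.triangulatePoints(P("side"),P("top"),np.float64(s).reshape(2,1),np.float64(t).reshape(2,1)).ravel();return X[:3]/X[3]
def plane(n,p,z):
    M=P(n);H=np.c_[M[:,:2],M[:,2]*z+M[:,3]];x=np.linalg.solve(H,[*p,1]);return x[:2]/x[2]
def pix(n,X):
    x=P(n)@[*X,1];return x[:2]/x[2]
E
python3 - <<'E'
from h import *
np.set_printoptions(precision=4,suppress=True)
print("wiz",tri((297.5,220),(333,238.7)),plane("top",(333,238.7),.096))
print("drag base",plane("side",(306.7,203.7),.010),"head",plane("top",(298,204),.084), "basetop",plane("top",(298.2,208.5),.012))
print("R",tri((396.4,313.4),(466,216.4)),"L",tri((363,277),(419,219)))
for n,p,z in(("tower",(250,226),.118),("ogre",(258,182),.077),("knight",(342.5,195),.07)):print(n,plane("top",p,z))
E
```

```text
wiz [ 0.4804 -0.007   0.0967] [ 0.4792 -0.0065]
drag base [0.5609 0.0811] head [0.5642 0.0795] basetop [0.5586 0.0819]
R [ 0.5334 -0.3234  0.1133] L [ 0.5281 -0.2148  0.0979]
tower [0.5081 0.192 ]
ogre [0.6193 0.1798]
knight [ 0.5885 -0.0308]
```

Both views agree:
- **Wizard tip:** (0.480, −0.007, 0.096).
- **Dragon top:** (0.561, 0.081, 0.084).
- **Raised pad:** (0.533, −0.323, 0.113). The other pad measures 0.098 high, so the raised end is confirmed.

Next I travel high toward the wizard while shutting the fingers.

Call:
drive_tool(plan=[0, 0, 0, -37, -28.5, 0, -1, 0, 0, 0, -37, -28.5, 0, -1, 0, 0, 0, -37, -28.5, 0, -1, 0, 0, 0, -37, -28.5, 0, -1, 0, 0, 0, -37, -28.5, 0, -1, 0, 0, 0, -37, -28.5, 0, -1, 0, 0, 0, -37, -28.5, 0, -1, 0, 0, 0, -37, -28.5, 0, -1], newtons=20)

```text
time: 1.1
ee_pos: [0.389, 0.1557, 0.2311]
tcp_rot: [-180.0, -0.0, 156.9]
ft_force: [1.7, 0.4, -0.2]
finger_gap: -0.004
```

Call:
drive_tool(plan=[0, 0, 0, -37, -28.5, 0, -1, 0, 0, 0, -37, -28.5, 0, -1, 0, 0, 0, -37, -28.5, 0, -1, 0, 0, 0, -37, -28.5, 0, -1, 0, 0, 0, 0, 0, 0, -1, 0, 0, 0, 0, 0, 0, -1])

```text
time: 1.85
ee_pos: [0.4794, -0.0055, 0.2308]
tcp_rot: [-180.0, -0.1, 156.9]
ft_force: [-0.1, -0.9, -0.1]
finger_gap: -0.003
```

Call:
drive_tool(plan=[0, 0, 0, 0, 0, 25, -1, 0, 0, 0, 0, 0, 25, -1, 0, 0, 0, 0, 0, 20, -1, 0, 0, 0, 0, 0, 10, -1, 0, 0, 0, 0, 0, 0, -1])

```text
time: 2.48
ee_pos: [0.4793, -0.0049, 0.151]
tcp_rot: [-180.0, -0.1, 157.0]
ft_force: [0.0, -0.4, 0.4]
finger_gap: -0.003
```

```bash
python3 - <<'E'
from station import camera
import cv2
i=camera("side")[130:280,220:420]
cv2.imwrite("pics/s1.png",cv2.resize(i,(800,600),interpolation=cv2.INTER_CUBIC))
E
```

```text
(no output)
```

View pics/s1.png

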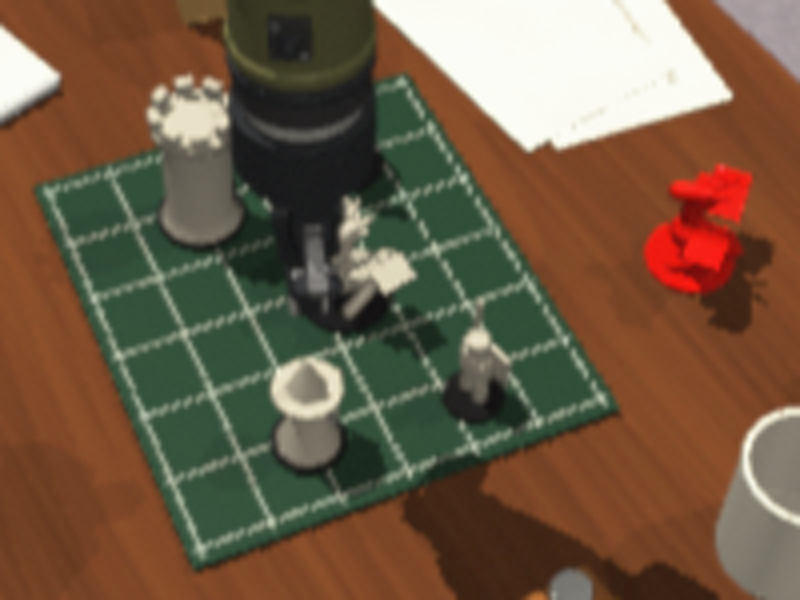

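The fingertips appear at crop (310,305), straight above the wizard's tip at (308,360), which matches the prediction. Now I descend to about 27 mm above the tip and hold.

Call:
drive_tool(plan=[0, 0, 0, 0, 0, 12, -1, 0, 0, 0, 0, 0, 10, -1, 0, 0, 0, 0, 0, 5, -1, 0, 0, 0, 0, 0, 0, -1, 0, 0, 0, 0, 0, 0, -1, 0, 0, 0, 0, 0, 0, -1, 0, 0, 0, 0, 0, 0, -1, 0, 0, 0, 0, 0, 0, -1])

```text
time: 3.52
ee_pos: [0.4803, -0.0057, 0.1244]
tcp_rot: [180.0, 0.0, 156.9]
ft_force: [0.4, 0.5, 0.1]
finger_gap: 0.001
```

Call:
drive_tool(plan=[0, 0, 0, 0, 0, 0, -1, 0, 0, 0, 0, 0, 0, -1, 0, 0, 0, 0, 0, 0, -1, 0, 0, 0, 0, 0, 0, -1, 0, 0, 0, 0, 0, 0, -1, 0, 0, 0, 0, 0, 0, -1, 0, 0, 0, 0, 0, 0, -1, 0, 0, 0, 0, 0, 0, -1])

```text
time: 4.53
ee_pos: [0.4802, -0.0057, 0.1243]
tcp_rot: [180.0, -0.0, 156.9]
ft_force: [0.2, 0.4, 0.4]
finger_gap: -0.004
```

Call:
drive_tool(plan=[0, 0, 0, 0, 0, 0, -1, 0, 0, 0, 0, 0, 0, -1, 0, 0, 0, 0, 0, 0, -1, 0, 0, 0, 0, 0, 0, -1, 0, 0, 0, 0, 0, 0, -1, 0, 0, 0, 0, 0, 0, -1, 0, 0, 0, 0, 0, 0, -1, 0, 0, 0, 0, 0, 0, -1])

```text
time: 5.52
ee_pos: [0.4802, -0.0057, 0.1243]
tcp_rot: [180.0, 0.0, 156.9]
ft_force: [0.3, -0.4, 0.2]
finger_gap: -0.001
```

Call:
drive_tool(plan=[0, 0, 0, 0, 0, -20, -1, 0, 0, 0, 0, 0, -30, -1, 0, 0, 0, 0, 0, -30, -1, 0, 0, 0, 0, 0, -25, -1, 0, 0, 0, 0, 0, 0, -1])

```text
time: 6.15
ee_pos: [0.4817, -0.0057, 0.2312]
tcp_rot: [179.9, 0.2, 156.9]
ft_force: [-0.3, 0.1, 0.4]
finger_gap: 0.001
```

Call:
drive_tool(plan=[0, 0, 0, -10, 28, 0, -1, 0, 0, 0, -10, 28, 0, -1, 0, 0, 0, -10, 28, 0, -1, 0, 0, 0, -10, 28, 0, -1, 0, 0, 0, 0, 0, 0, -1, 0, 0, 0, 0, 0, 30, -1, 0, 0, 0, 0, 0, 30, -1, 0, 0, 0, 0, 0, 15, -1])

```text
time: 7.15
ee_pos: [0.5586, 0.0808, 0.152]
tcp_rot: [-179.9, -0.2, 156.9]
ft_force: [-0.3, 0.7, 0.3]
finger_gap: -0.001
```

Call:
drive_tool(plan=[0, 0, 0, 0, 0, 0, -1, 0, 0, 0, 0, 0, 0, -1])

```text
time: 7.4
ee_pos: [0.5615, 0.0815, 0.1553]
tcp_rot: [180.0, 0.1, 156.9]
ft_force: [-0.2, 0.4, 1.0]
finger_gap: -0.002
```

```bash
python3 - <<'E'
from station import camera
import cv2
i=camera("side")[130:280,220:420]
cv2.imwrite("pics/s2.png",cv2.resize(i,(800,600),interpolation=cv2.INTER_CUBIC))
E
```

```text
(no output)
```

View pics/s2.png

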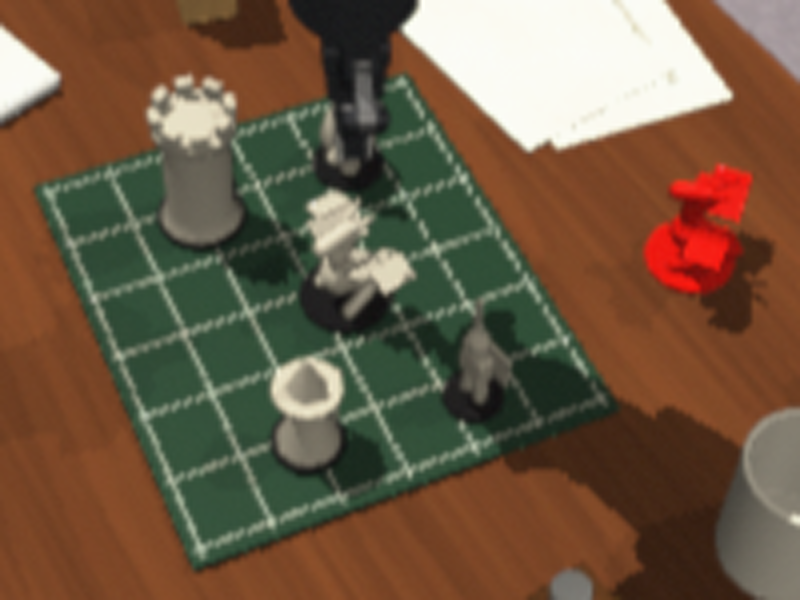

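The fingertips are at crop (365,150) and the dragon's base is centred at (345,293). The predicted head top of (347,226) fits the figure. Descending to about 30 mm above the head (24 mm above the horns) and holding.

Call:
drive_tool(plan=[0, 0, 0, 0, 0, 18, -1, 0, 0, 0, 0, 0, 15, -1, 0, 0, 0, 0, 0, 8, -1, 0, 0, 0, 0, 0, 0, -1, 0, 0, 0, 0, 0, 0, -1, 0, 0, 0, 0, 0, 0, -1, 0, 0, 0, 0, 0, 0, -1, 0, 0, 0, 0, 0, 0, -1])

```text
time: 8.45
ee_pos: [0.561, 0.0817, 0.1135]
tcp_rot: [180.0, 0.0, 156.9]
ft_force: [0.4, 1.0, -0.4]
finger_gap: -0.002
```

Call:
drive_tool(plan=[0, 0, 0, 0, 0, 0, -1, 0, 0, 0, 0, 0, 0, -1, 0, 0, 0, 0, 0, 0, -1, 0, 0, 0, 0, 0, 0, -1, 0, 0, 0, 0, 0, 0, -1, 0, 0, 0, 0, 0, 0, -1, 0, 0, 0, 0, 0, 0, -1, 0, 0, 0, 0, 0, 0, -1])

```text
time: 9.45
ee_pos: [0.5609, 0.0816, 0.1133]
tcp_rot: [180.0, 0.0, 156.9]
ft_force: [1.1, 0.0, 0.1]
finger_gap: -0.001
```

Call:
drive_tool(plan=[0, 0, 0, 0, 0, 0, -1, 0, 0, 0, 0, 0, 0, -1, 0, 0, 0, 0, 0, 0, -1, 0, 0, 0, 0, 0, 0, -1, 0, 0, 0, 0, 0, 0, -1, 0, 0, 0, 0, 0, 0, -1, 0, 0, 0, 0, 0, 0, -1, 0, 0, 0, 0, 0, 0, -1])

```text
time: 10.45
ee_pos: [0.5609, 0.0816, 0.1133]
tcp_rot: [-180.0, -0.0, 156.9]
ft_force: [0.9, 0.2, -0.2]
finger_gap: -0.001
```

Call:
drive_tool(plan=[0, 0, 0, 0, 0, -20, -1, 0, 0, 0, 0, 0, -30, -1, 0, 0, 0, 0, 0, -30, -1, 0, 0, 0, 0, 0, -30, -1, 0, 0, 0, 0, 0, 0, -1])

```text
time: 11.08
ee_pos: [0.5627, 0.0819, 0.2259]
tcp_rot: [179.8, 0.3, 156.9]
ft_force: [-0.3, -0.3, -0.3]
finger_gap: -0.002
```

Call:
drive_tool(plan=[0, 0, 0, -13.2, -38.4, 0, -1, 0, 0, 0, -13.2, -38.4, 0, -1, 0, 0, 0, -13.2, -38.4, 0, -1, 0, 0, 0, -13.2, -38.4, 0, -1, 0, 0, 0, -13.2, -38.4, 0, -1, 0, 0, 0, -13.2, -38.4, 0, -1, 0, 0, 0, -13.2, -38.4, 0, -1, 0, 0, 0, -13.2, -38.4, 0, -1])

```text
time: 12.08
ee_pos: [0.5368, -0.2434, 0.2218]
tcp_rot: [180.0, -0.1, 156.9]
ft_force: [0.9, -0.1, -0.8]
finger_gap: -0.002
```

Call:
drive_tool(plan=[0, 0, 0, -13.2, -38.4, 0, -1, 0, 0, 0, -13.2, -38.4, 0, -1, 0, 0, 0, 0, 0, 0, -1, 0, 0, 0, 0, 0, 30, -1, 0, 0, 0, 0, 0, 30, -1, 0, 0, 0, 0, 0, 15, -1, 0, 0, 0, 0, 0, 0, -1, 0, 0, 0, 0, 0, 0, -1])

```text
time: 13.08
ee_pos: [0.5325, -0.3234, 0.1493]
tcp_rot: [-180.0, 0.1, 156.9]
ft_force: [-0.1, 0.2, 0.3]
finger_gap: -0.0
```

```bash
python3 - <<'E'
from station import camera
import cv2,numpy as np
R=lambda i,x,y,w,h:cv2.resize(i[y:y+h,x:x+w],(400,300),interpolation=cv2.INTER_CUBIC)
cv2.imwrite("pics/s3.png",np.hstack([R(camera("side"),340,260,100,75),R(camera("top"),400,180,100,75)]))
E
```

```text
(no output)
```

View pics/s3.png

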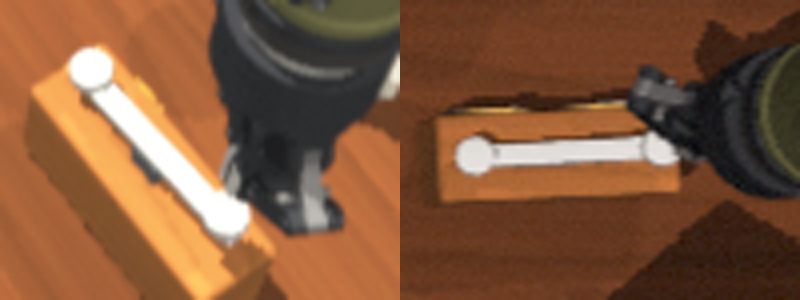

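By projection, the reading (0.5325, −0.3234, 0.149) puts the fingertips above the right-hand pad. The pictures agree, with the fingertips at about side crop (238,185) and the pad at (225,215). The large lobe is the higher knuckle of the gripper. I press down gradually and watch the force.

Call:
drive_tool(plan=[0, 0, 0, 0, 0, 12, -1, 0, 0, 0, 0, 0, 12, -1, 0, 0, 0, 0, 0, 6, -1, 0, 0, 0, 0, 0, 4, -1, 0, 0, 0, 0, 0, 4, -1, 0, 0, 0, 0, 0, 4, -1, 0, 0, 0, 0, 0, 0, -1])

```text
time: 14.05
ee_pos: [0.532, -0.3233, 0.1062]
tcp_rot: [180.0, 0.0, 156.9]
ft_force: [0.7, -1.2, 0.4]
finger_gap: -0.003
```

Call:
drive_tool(plan=[0, 0, 0, 0, 0, 3, -1, 0, 0, 0, 0, 0, 3, -1, 0, 0, 0, 0, 0, 2, -1, 0, 0, 0, 0, 0, 0, -1])

```text
time: 14.55
ee_pos: [0.5322, -0.324, 0.0986]
tcp_rot: [-180.0, 0.1, 156.9]
ft_force: [0.7, -3.6, 5.2]
finger_gap: -0.001
```

Call:
drive_tool(plan=[0, 0, 0, 0, 0, 1.5, -1, 0, 0, 0, 0, 0, 0, -1])

```text
time: 14.8
ee_pos: [0.5323, -0.3241, 0.0983]
tcp_rot: [-179.9, 0.1, 156.9]
ft_force: [-1.8, -2.6, 10.0]
finger_gap: 0.004
```

The arm now meets a hard stop at 0.098, with the force rising to 10 N. I let go and look.

Call:
drive_tool(plan=[0, 0, 0, 0, 0, -5, -1, 0, 0, 0, 0, 0, -20, -1, 0, 0, 0, 0, 0, -30, -1, 0, 0, 0, 0, 0, -40, -1, 0, 0, 0, 30, -40, -20, -1, 0, 0, 0, 30, -40, 0, -1, 0, 0, 0, 30, -40, 0, -1, 0, 0, 0, 0, 0, 0, -1])

```text
time: 15.8
ee_pos: [0.3988, -0.3983, 0.211]
tcp_rot: [179.9, -0.2, 156.7]
ft_force: [1.1, 0.1, -0.0]
finger_gap: 0.001
```

```bash
python3 - <<'E'
from station import camera,status
import cv2,numpy as np
s,t=camera("side"),camera("top")
R=lambda i,x,y,w,h:cv2.resize(i[y:y+h,x:x+w],(400,300),interpolation=cv2.INTER_CUBIC)
cv2.imwrite("pics/s4.png",np.vstack([np.hstack([R(s,340,265,80,60),R(t,400,185,80,60)]),np.hstack([R(s,220,130,200,150),R(t,140,140,320,240)])]))
print(status.observe()["ee_pos"])
E
```

```text
[ 0.40157223 -0.39763728  0.21113458]
```

View pics/s4.png

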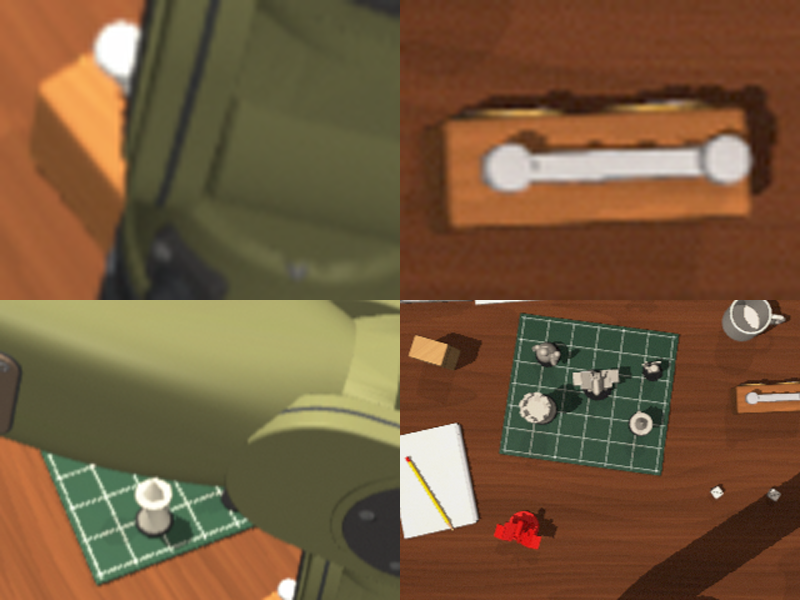

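The top view shows the pads shifted, left from 495 to 510 and right from 730 to 725, so the bar has tilted over. The five pieces, dice, pencil, box and mug all look unmoved. One quick triangulation of the left pad, then hand in.

```bash
python3 - <<'E'
from h import *
from station import r,status
L=tri((363.8,275),(422,218.4)); print(L, status.observe()["ft_force"])
if L[2]>.107: print(r.sign_off())
E
```

```text
[ 0.52771243 -0.21811024  0.11311796] [0.159299   0.69190664 0.0137129 ]
the job is handed in; nothing more can be done
None
```

The turn is played and handed in; sign-off gives no verdict, so what follows rests on my own checks.

- **Wizard:** I held the shut fingertips about 28 mm above its hat for at least 2 s.
- **Dragon:** I held them about 29 mm above its head for at least 2 s.
- **Clock:** I pressed the raised end of the rocker (the end toward world −y) down to its hard stop. The fingertips stopped at 0.098 m and the force reached 10 N. I then let go and backed away high.

**Last checks:**
- The opposite pad rose from 0.098 to 0.113 m, so the pressed end is fully down.
- In the last top view, the five pieces, the two dice, the deck box, the pencil and the mug (only partly in the crop) looked unmoved by eye.
- The robot was clear of everything, with the wrist force near zero.
- In the last side view the arm hid part of the clock and most of the board. The final rocker check therefore used only the far pad, and nothing disagreed with it.

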